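# Lean the spirit level in its stand

## Robot

A 6-joint arm with a two-finger parallel gripper is mounted at the origin on the work surface. World frame = base frame: x ahead of the robot, y to its left, z up, the work surface at z = 0. Lengths are in m, angles in rad, forces in N, time in s.
With the tool pointing down it reaches from about 0.35 to 0.8 m from the base axis. Payload 7.3 kg.
Tool frame: the origin (TCP) lies midway between the tips of the shut fingers; the grasp point (between the pads) lies behind it (r.hold_point_z is the z of the grasp point in the tool frame, in m); z points along the fingers, x is the direction in which the jaws open and shut, and the axes are right-handed (so a half turn about z gives the same grasp; the last joint's range is limited). The gripper opens to 85 mm and grips with 20 to 120 N. Pads are 22 mm wide; open, the fingers measure 114 mm over their backs; the gripper's body (76 mm by 85 mm) begins 54 mm behind the grasp point. The pads swing forward as they close: fully open they stand 13 mm farther back than shut.
Start: joints at [-1.339, 0.342, 1.524, -0, 1.275, -0.146], TCP at [0.194, -0.488, 0.231] pointing down, gripper open.
Joint ranges: [-2.53, 2.53], [-0.77, 2.02], [0.04, 2.7], [-1, 4.14], [0.28, 2.66], [-3.11, 3.11]. Speed limits (rad/s): [2.57, 2.57, 3.14, 3.14, 3.14, 3.14].

## Interface

Orientations are given as a 3x3 rotation matrix whose columns are the frame's x, y, z axes.
In Python, from cell import r gives the robot as it stands.
- The arm moves only by the tool drive_tool, never from a script. Its argument "plan" is a list of rows, each an object with "slide": the shift along the world's x, y, z in units of 0.4 m (1.0 is 0.4 m), a list of three; "rotation": the turn, a rotation vector about the world's x, y, z in units of 360 degrees (1.0 is 360 degrees), a list of three. A call has 1 to 10 rows; each row is the pose to reach, as a shift and turn from the pose commanded when the call began, turning the shorter way round; what a row does not reach only later rows make up. A row lasts 1/10 s, in which the tool goes at most 50 mm and 8.59 degrees, less where a joint would pass 70% of its speed; a pose out of reach is approached as far as the arm can. A call with a number of a shift or a turn outside -1 to 1 is refused whole. A call with a gripper value outside its range is refused whole. "fingers" is the opening, from 0 (shut) to 1 (fully open), set as the call begins (left out, the last holds). The fingers move at their own pace and stop on an object; "grip_force" is the grip in N (left out, the last holds). Time passes only in rows, so rows that repeat a pose let the fingers close. It gives the time, the measured TCP pose, the force and the opening at its end, in the units of the state.
- r.state(): the state, without advancing time (a new reading comes with each control period).
- r.get_image(name): name is "side" or "top" or "wrist"; returns a dict with "color" (400x640x3 uint8, red, green, blue), "depth" (400x640 float32, m along the optical axis (not along the pixel's ray), 0 where there is no reading), "fov_y" (degrees; the focal length in pixels is half the picture's height over the tangent of half this angle, whatever the lens; pixels are square), "cx", "cy" (the principal point, pixels), "distortion" ([k1, k2, p1, p2, k3] as OpenCV has them; the pictures are not rectified), "rvec" (rotation vector, rad) and "tvec" (3), from world to camera coordinates, as OpenCV has them. Camera axes: x right, y down, z forward; pixel columns grow to the right and rows downward; lengths in m; the calibration is good to about 2 mm. A picture is of the moment at which its call begins.
- r.sign_off(): hands the job in, once; it reports no verdict.
The state is a dict: "time": time; "joint_positions": joint angles; "qd": joint speeds; "joint_torque": joint torques, N m; "ee_pos": TCP position; "ee_rot": TCP orientation; "contact_force": force on the tool from outside, world axes, zero at the start; "moment": the same for the moment, N m; "width": finger opening in m.
Only numpy, scipy, OpenCV 4.12 (cv2) and the standard library are available. Lean on these libraries where they do the work, as an engineer would, in place of code of your own. Each camera call takes 0.05 s, during which the arm holds its last target. There are 200 camera calls.

## Task

Take the red spirit level out of the black slot block and lean it in the dark grey stand: set its foot down on the base, against the yellow stop strip, before you let go, so that it rests with its broad face flat against the top of the white wall, near the middle of the wall. Leave the aluminium profile and the wooden batten standing in the block.

Things in the scene. Friction and masses are not known exactly. Their poses are not given: they have to be found in the camera images.
- level_mid (a point): Centre of the red spirit level: loose bar 40 x 20 x 260 mm along its x, y, z, about 0.25 kg, black ends, yellow-green vials; ends and faces alike. It stands upright, foot 130 mm below this point, in one of three 45 mm deep slots of a fixed black block 55 mm high. Slots 45 x 25 mm, in a row along x, 105 mm apart; floor 10 mm above the bench. Grasp near the top across the 40 mm width (x).
- stand_stop (a point): On the fixed stand: mid-length of the yellow stop strip, where its inner face meets the base (top 10 mm above bench). z up, y from wall to stop, x along the wall. Strip 180 mm long, 22 high, 14 thick, on +y. White wall 180 mm long, face at y = -77 mm, top edge 160 mm above the base. Foot at the stop, broad face flat on the edge, the level leans 20 degrees, top to -y, 85 mm beyond the edge.
- profile_mid (a point): Centre of a bystander: silver aluminium profile with two dark grooves, 40 x 20 x 240 mm along its x, y, z, standing upright in another slot of the block.
- batten_mid (a point): Centre of a bystander: plain pale wooden batten, 40 x 20 x 240 mm along its x, y, z, standing upright in another slot of the block.
Not all that is in view belongs to the job. Leave any blue or turquoise look-alike of the part that bears stand_stop alone.

How it is judged:
By the outcome, as a careful person would: the job done as asked, in the order asked, and still so for the second after the job is handed in, with the robot touching nothing.
It also fails if it takes over 38 s, if anything falls off the work surface, if the arm or the gripper's body presses on something with over 40 N, if the wrist force passes 120 N, or if a joint passes its speed limit or range.

## Working session

There is one attempt and no reset: what is moved stays moved. The work goes in short steps, Python scripts to look and compute and a tool call to move; the robot and the scene stay as the last step left them, time stands still between calls to the robot, and variables do not carry over. Pictures are saved under pics/ and viewed, about 8 in all and at most 12, crops included, and the job is handed in when it is done.

Besides the shell and the picture viewer there is one more tool, called after "Call:" by a JSON object that holds its "api" and its "payload". drive_tool: Moves the arm, as the interface text tells. Its arguments: {"type":"object","properties":{"plan":{"type":"array"},"fingers":{"type":"number"},"grip_force":{"type":"number"}},"required":["plan"]}

```bash
mkdir -p pics
cat > h.py <<'E'
import numpy as np, cv2
from cell import r
def grab(n):
    g=r.get_image(n); f=200/np.tan(np.radians(g['fov_y'])/2)
    g['K']=np.array([[f,0,g['cx']],[0,f,g['cy']],[0,0,1]]); g['R']=cv2.Rodrigues(np.array(g['rvec'],float))[0]
    g['d']=np.array(g['distortion'],float); g['t']=np.array(g['tvec'],float).reshape(3); return g
def cloud(g):
    v,u=np.mgrid[0:400,0:640]; p=np.stack([u,v],-1).reshape(-1,1,2).astype(float)
    n=cv2.undistortPoints(p,g['K'],g['d']).reshape(400,640,2); z=g['depth'][...,None]
    c=np.concatenate([n*z,z],-1); w=(c-g['t'])@g['R']; w[g['depth']==0]=np.nan; return w
def save(g,f): cv2.imwrite(f,g['color'][...,::-1])
E
python3 - <<'E'
from h import *
for n in('side','top'):
    g=grab(n); save(g,f'pics/{n}1.png'); np.savez(f'{n}1.npz',c=g['color'],w=cloud(g)); print(n,-g['R'].T@g['t'])
print(r.state(), r.hold_point_z)
E
```

```text
side [0.12166934 0.76038126 0.82662232]
top [0.3722257  0.07065017 0.83091145]
{'time': 0.1, 'joint_positions': array([-1.33900416e+00,  3.42633035e-01,  1.52491517e+00,  1.69197494e-05,
        1.27539748e+00, -1.46056542e-01]), 'qd': array([-0.00051262, -0.00315928, -0.00160217, -0.00040512,  0.00033648,
       -0.0003227 ]), 'joint_torque': array([ 1.23883732e-03, -4.34449625e+01, -2.46491271e+01, -2.23654688e-04,
        4.68741171e-03,  4.27233672e-06]), 'ee_pos': array([ 0.19359986, -0.48762044,  0.23070805]), 'ee_rot': array([[ 3.68916996e-01, -9.29462298e-01, -2.95066101e-04],
       [-9.29461384e-01, -3.68917052e-01,  1.32055986e-03],
       [-1.33626552e-03, -2.12924430e-04, -9.99999085e-01]]), 'contact_force': array([-0.45668151,  0.21111367, -0.05340858]), 'moment': array([ 0.00366919, -0.01161614,  0.00238397]), 'width': 0.08524352558664675} -0.0187
```

View pics/side1.png

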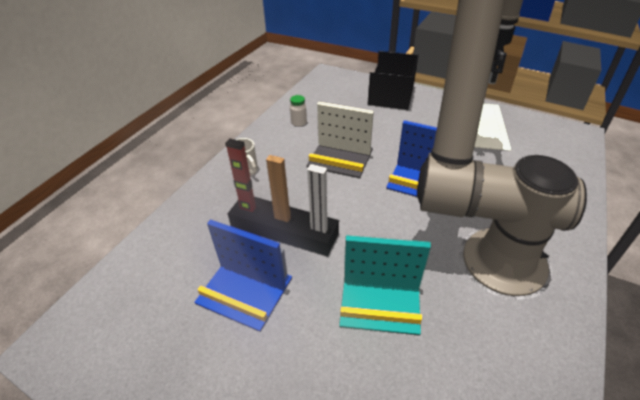

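View pics/top1.png

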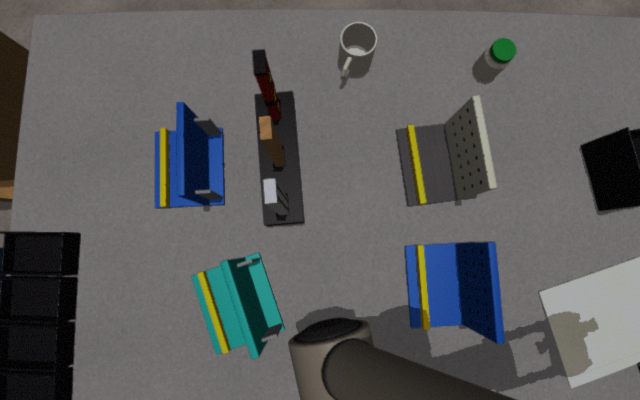

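In the side view the red level is at (240,172), the batten at (278,188) and the profile at (318,198). There are four stands: blue at (245,275) and (410,165), turquoise at (383,285), and dark grey with a white wall at (341,140), which is (450,150) in the top view. Only the grey one fits the description. Next I'll measure it and confirm with a crop.

Run:
```python
from h import *
for n in('side','top'):
    d=np.load(n+'1.npz'); c=d['c'];w=d['w']; hsv=cv2.cvtColor(c,cv2.COLOR_RGB2HSV); z=w[...,2]
    H,S,V=[hsv[...,i].astype(int) for i in range(3)]
    v,u=np.mgrid[0:400,0:640]
    def rep(name,m,pca=True):
        P=w[m&np.isfinite(z)]; 
        if len(P)<5: print(n,name,len(P));return
        print(n,name,len(P),'med',np.median(P,0).round(4),'p2',np.percentile(P,2,0).round(3),'p98',np.percentile(P,98,0).round(3))
        if pca:
            x=cv2.minAreaRect(P[:,:2].astype(np.float32)); print('   rect',np.round(x[0],4),np.round(x[1],4),round(x[2],1))
    red=((H<8)|(H>172))&(S>130)&(z>.05)&(z<.35); rep('red',red)
    box=(u>300)&(u<380)&(v>90)&(v<185) if n=='side' else (u>390)&(u<500)&(v>85)&(v<210)
    yel=box&(H>20)&(H<32)&(S>150); rep('yellow',yel&(z<.05)); rep('yellowtop',yel&(z>.029)&(z<.036))
    wall=box&(z>.03)&(z<.2)&(S<70); rep('wall',wall)
    rep('walltop',wall&(z>.163))
    rep('base',box&(z>.007)&(z<.013)&(S<60))
    bb=(u>220)&(u<345)&(v>130)&(v<255) if n=='side' else (u>245)&(u<310)&(v>40)&(v<230)
    rep('block',bb&(z>.05)&(z<.059)); 
    for a,b in((.2,.247),(.247,.256),(.256,.28)): rep(f'tops{a}',bb&(z>a)&(z<b))
a=cv2.imread('pics/side1.png')[85:255,215:385]; b=cv2.imread('pics/top1.png')[30:235,240:510]
cv2.imwrite('pics/crop1.png',np.hstack([cv2.resize(a,(400,400)),cv2.resize(b,(400,304)) if 0 else cv2.copyMakeBorder(cv2.resize(b,(400,304)),0,96,0,0,0)]))
```

```text
side red 10 med [0.6529 0.1767 0.2521] p2 [0.647 0.174 0.247] p98 [0.658 0.178 0.257]
   rect [0.6528 0.176 ] [0.0031 0.0112] 83.2
side yellow 403 med [ 0.5507 -0.1436  0.0284] p2 [ 0.468 -0.184  0.011] p98 [ 0.636 -0.129  0.036]
   rect [ 0.555  -0.1598] [0.1758 0.05  ] 7.0
side yellowtop 191 med [ 0.5504 -0.1437  0.033 ] p2 [ 0.469 -0.159  0.029] p98 [ 0.636 -0.129  0.036]
   rect [ 0.5532 -0.1449] [0.1758 0.0198] 7.0
side wall 2371 med [ 0.5687 -0.232   0.1033] p2 [ 0.478 -0.553  0.033] p98 [ 0.765 -0.218  0.173]
   rect [ 0.6512 -0.3651] [0.2714 0.3408] 16.0
side walltop 283 med [ 0.5623 -0.2341  0.1705] p2 [ 0.48  -0.251  0.163] p98 [ 0.651 -0.219  0.174]
   rect [ 0.5658 -0.2375] [0.1791 0.0247] 6.5
side base 679 med [ 0.557  -0.1996  0.0108] p2 [ 0.469 -0.554  0.007] p98 [ 0.763 -0.116  0.013]
   rect [ 0.6347 -0.3522] [0.2838 0.5433] 21.6
side block 2045 med [0.5486 0.1714 0.0556] p2 [ 0.422 -0.222  0.051] p98 [0.704 0.209 0.059]
   rect [0.628  0.0221] [0.313  0.4682] 22.3
side tops0.2 858 med [0.556  0.1672 0.2245] p2 [0.44  0.144 0.201] p98 [0.683 0.18  0.246]
   rect [0.5
[... 1001 characters left out ...]
0.1802 0.0174] 7.8
top base 3042 med [ 0.5584 -0.1846  0.0097] p2 [ 0.473 -0.235  0.007] p98 [ 0.646 -0.113  0.012]
   rect [ 0.562  -0.1947] [0.1816 0.1599] 7.8
top block 3397 med [0.5487 0.1455 0.0548] p2 [0.424 0.111 0.052] p98 [0.704 0.207 0.058]
   rect [0.5651 0.1593] [0.2921 0.0856] 5.3
top tops0.2 450 med [0.5593 0.1575 0.2251] p2 [0.439 0.138 0.201] p98 [0.682 0.175 0.247]
   rect [0.5634 0.1588] [0.2491 0.0207] 5.4
top tops0.247 645 med [0.545  0.1546 0.2496] p2 [0.441 0.139 0.248] p98 [0.651 0.169 0.253]
   rect [0.5611 0.159 ] [0.2442 0.0206] 5.5
top tops0.256 377 med [0.666  0.1686 0.2699] p2 [0.648 0.158 0.259] p98 [0.689 0.18  0.272]
   rect [0.6688 0.1695] [0.043  0.0213] 5.8
```

View pics/crop1.png

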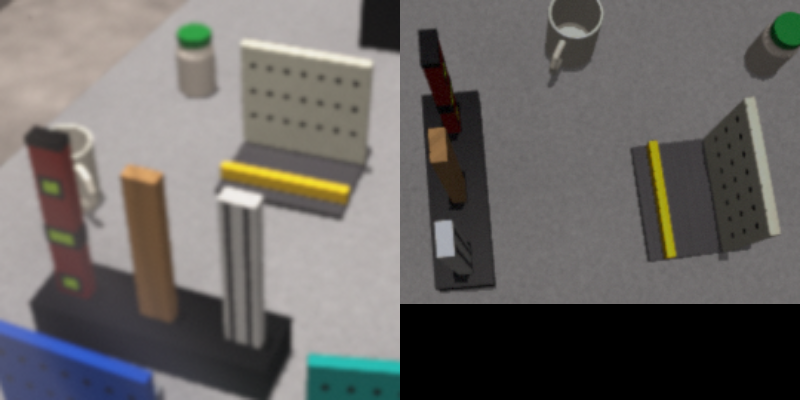

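The crop confirms it. The red level with black ends stands in the far-x slot, with its top at (0.669,0.169,0.270) and yaw about 5.5°. The dark grey stand has stand_stop at about (0.5555,-0.152,0.010) and yaw about 7.6°. The wall face comes out 77 mm away, which matches the given size. I'm moving now.

Call:
{"api": "drive_tool", "payload": {"plan": [{"slide":[0,0,0.12],"rotation":[0,0,0.02]},{"slide":[0,0,0.25],"rotation":[0,0,0.04]},{"slide":[0.57,0.82,0.25],"rotation":[0,0,0.205]},{"slide":[0.57,0.82,0.25],"rotation":[0,0,0.205]},{"slide":[0.57,0.82,0.25],"rotation":[0,0,0.205]},{"slide":[0.57,0.82,0.25],"rotation":[0,0,0.205]},{"slide":[0.57,0.82,0.25],"rotation":[0,0,0.205]},{"slide":[0.57,0.82,0.25],"rotation":[0,0,0.205]},{"slide":[0.57,0.82,0.25],"rotation":[0,0,0.205]},{"slide":[0.57,0.82,0.25],"rotation":[0,0,0.205]}], "fingers": 1}}

```text
time: 1.1
ee_pos: [0.4223, -0.158, 0.3312]
ee_rot: [[0.995, 0.099, -0.0], [0.099, -0.995, 0.0], [-0.0, -0.0, -1.0]]
contact_force: [1.2, -0.6, -0.2]
width: 0.0855
```

Call:
{"api": "drive_tool", "payload": {"plan": [{"slide":[0.615,0.818,-0.02],"rotation":[0,0,0]},{"slide":[0.615,0.818,-0.02],"rotation":[0,0,0]},{"slide":[0.615,0.818,-0.02],"rotation":[0,0,0]},{"slide":[0.615,0.818,-0.02],"rotation":[0,0,0]},{"slide":[0.615,0.818,-0.02],"rotation":[0,0,0]},{"slide":[0.615,0.818,-0.02],"rotation":[0,0,0]},{"slide":[0.615,0.818,-0.02],"rotation":[0,0,0]},{"slide":[0.615,0.818,-0.02],"rotation":[0,0,0]},{"slide":[0.615,0.818,-0.02],"rotation":[0,0,0]},{"slide":[0.615,0.818,-0.02],"rotation":[0,0,0]}]}}

```text
time: 2.1
ee_pos: [0.668, 0.1691, 0.3208]
ee_rot: [[0.995, 0.098, -0.003], [0.098, -0.995, -0.0], [-0.003, 0.0, -1.0]]
contact_force: [0.3, 0.4, -0.1]
width: 0.0851
```

Run:
```python
from h import *
print(r.state()['ee_pos'].round(4))
g=grab('wrist'); save(g,'pics/wrist1.png'); w=cloud(g); z=w[...,2]; e=r.state()['ee_pos']
m=(z>.262)&(z<.28)&(abs(w[...,0]-e[0])<.06)&(abs(w[...,1]-e[1])<.06)
P=w[m]; print(len(P), np.median(P[:,2]), cv2.minAreaRect(P[:,:2].astype(np.float32)))
```

```text
[0.668  0.1691 0.3208]
2580 0.2707986330930338 ((0.6677402257919312, 0.1685798168182373), (0.040889255702495575, 0.02129100263118744), 5.349925518035889)
```

View pics/wrist1.png

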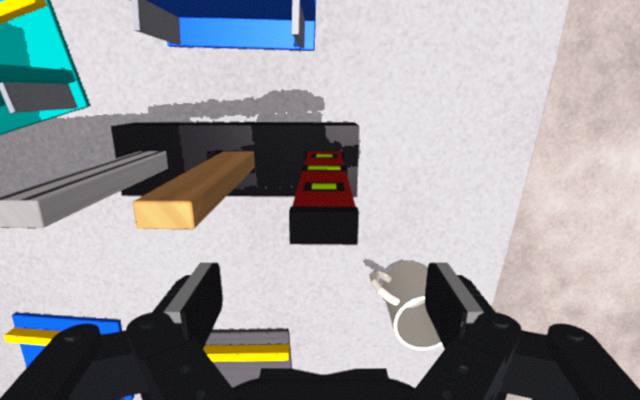

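The level's black top at (323,225) lies between the fingers. It measures (0.6677,0.1686,0.271) and the TCP is within 1 mm of it, so I'll descend and grip.

Call:
{"api": "drive_tool", "payload": {"plan": [{"slide":[0,0,-0.08],"rotation":[0,0,0]},{"slide":[0,0,-0.16],"rotation":[0,0,0]},{"slide":[0,0,-0.22],"rotation":[0,0,0]},{"slide":[0,0,-0.25],"rotation":[0,0,0]},{"slide":[0,0,-0.25],"rotation":[0,0,0]}]}}

```text
time: 2.65
ee_pos: [0.6667, 0.166, 0.2223]
ee_rot: [[0.996, 0.094, -0.003], [0.094, -0.996, -0.001], [-0.003, 0.0, -1.0]]
contact_force: [-0.7, -0.3, -0.5]
width: 0.0855
```

Call:
{"api": "drive_tool", "payload": {"plan": [{"slide":[0,0,0],"rotation":[0,0,0]},{"slide":[0,0,0],"rotation":[0,0,0]},{"slide":[0,0,0],"rotation":[0,0,0]},{"slide":[0,0,0],"rotation":[0,0,0]},{"slide":[0,0,0],"rotation":[0,0,0]},{"slide":[0,0,0],"rotation":[0,0,0]},{"slide":[0,0,0],"rotation":[0,0,0]},{"slide":[0,0,0],"rotation":[0,0,0]}], "fingers": 0, "grip_force": 50}}

```text
time: 3.45
ee_pos: [0.6682, 0.1673, 0.2249]
ee_rot: [[0.995, 0.095, 0.003], [0.095, -0.995, 0.0], [0.003, -0.0, -1.0]]
contact_force: [0.3, 0.1, 5.7]
width: 0.0395
```

Call:
{"api": "drive_tool", "payload": {"plan": [{"slide":[0,0,0.04],"rotation":[0,0,0]},{"slide":[0,0,0.08],"rotation":[0,0,0]},{"slide":[0,0,0.12],"rotation":[0,0,0]},{"slide":[0,0,0.17],"rotation":[0,0,0]},{"slide":[0,0,0.23],"rotation":[0,0,0]},{"slide":[0,0,0.29],"rotation":[0,0,0]},{"slide":[0,0,0.33],"rotation":[0,0,0]},{"slide":[0,0,0.33],"rotation":[0,0,0]}]}}

```text
time: 4.25
ee_pos: [0.6682, 0.1674, 0.3574]
ee_rot: [[0.995, 0.095, 0.004], [0.095, -0.995, 0.0], [0.004, -0.0, -1.0]]
contact_force: [0.0, 0.6, -2.3]
width: 0.0389
```

Run:
```python
from h import *
s=r.state(); print(s['ee_pos'].round(4),s['ee_rot'].round(4),s['contact_force'],s['width'])
a=grab('side');save(a,'pics/side2.png')
w=cloud(a); hsv=cv2.cvtColor(a['color'],cv2.COLOR_RGB2HSV); e=s['ee_pos']
m=(abs(w[...,0]-e[0])<.05)&(abs(w[...,1]-e[1])<.06)&(w[...,2]>.1)&(w[...,2]<.34)
P=w[m]; print(len(P))
# slabs by height
for z0 in np.arange(.12,.34,.02):
    q=P[(P[:,2]>z0)&(P[:,2]<z0+.02)]
    if len(q)>5: print(round(z0,2),len(q),np.median(q,0).round(4),np.percentile(q[:,0],[3,97]).round(3),np.percentile(q[:,1],97).round(4))
print('lowest',np.percentile(P[:,2],[0.3,1,3]).round(4))
```

```text
[0.6682 0.1674 0.3574] [[ 9.955e-01  9.500e-02  3.900e-03]
 [ 9.500e-02 -9.955e-01  5.000e-04]
 [ 4.000e-03 -1.000e-04 -1.000e+00]] [ 0.04516574  0.57615717 -2.29867683] 0.03892512288891642
1210
0.14 87 [0.66   0.1774 0.1517] [0.649 0.684] 0.1812
0.16 97 [0.6611 0.1773 0.1697] [0.649 0.685] 0.1802
0.18 98 [0.6616 0.1776 0.1894] [0.647 0.685] 0.1805
0.2 116 [0.6604 0.1774 0.2099] [0.647 0.685] 0.1804
0.22 119 [0.6598 0.1772 0.23  ] [0.647 0.684] 0.1808
0.24 121 [0.6599 0.177  0.2497] [0.647 0.685] 0.1802
0.26 140 [0.6598 0.1775 0.2701] [0.646 0.687] 0.1808
0.28 143 [0.6597 0.1772 0.29  ] [0.647 0.685] 0.1806
0.3 140 [0.6585 0.1773 0.3104] [0.647 0.686] 0.1804
0.32 149 [0.6607 0.1772 0.3302] [0.648 0.686] 0.1806
lowest [0.1436 0.1461 0.1504]
```

View pics/side2.png

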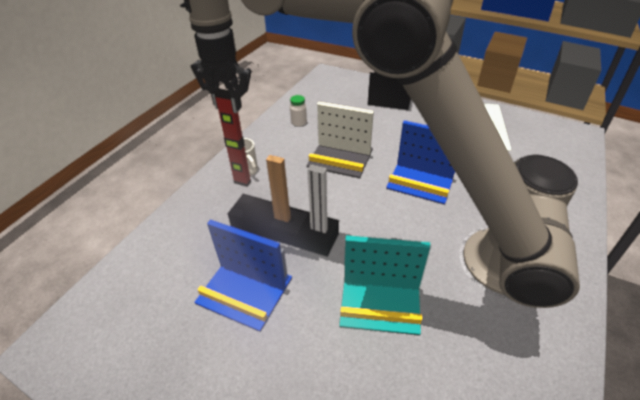

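The level hangs straight in the gripper with its foot at about z 0.143 (pixel (241,183)), and the batten and profile are undisturbed. Next I'll compute the waypoints for a tilted approach.

```bash
cat > wp.py <<'E'
import numpy as np; from scipy.spatial.transform import Rotation as Ro
STOP=np.array([.5555,-.1518,.010]); YAW=np.radians(7.7)
Z=Ro.from_euler('z',YAW).as_matrix()
def target(tilt,dy,dz,L=.215,dx=0):
    """TCP pose with +y foot corner dy from the stop, low foot corner dz above base"""
    t=np.radians(tilt); A=Z@Ro.from_euler('x',t).as_matrix()
    foot=STOP+Z@np.array([dx,dy-.01*np.cos(t),dz+.01*np.sin(t)])
    return foot+A[:,2]*L, A@np.diag([1,-1,-1.])
def step(p0,R0,p,R): return ((p-p0)/.4).round(4), (Ro.from_matrix(R@R0.T).as_rotvec()/(2*np.pi)).round(4)
E
python3 - <<'E'
from wp import *; from h import r
s=r.state(); p0,R0=s['ee_pos'],s['ee_rot']
for a in((16,.03,.10),(16,-.004-.06*np.sin(.28),.06),(16,-.004,.006)):
    p,R=target(*a); print(a,p.round(4),*step(p0,R0,p,R)); p0,R0=p,R
E
```

```text
(16, 0.03, 0.1) [ 0.5607 -0.1903  0.3194] [-0.268  -0.8941 -0.09  ] [0.0441 0.0053 0.0062]
(16, np.float64(-0.020581338913846826), 0.06) [ 0.5675 -0.2404  0.2794] [ 0.0169 -0.1253 -0.1   ] [0. 0. 0.]
(16, -0.004, 0.006) [ 0.5653 -0.224   0.2254] [-0.0056  0.0411 -0.135 ] [0. 0. 0.]
```

Call:
{"api": "drive_tool", "payload": {"plan": [{"slide":[-0.03,-0.1,0],"rotation":[0,0,0]},{"slide":[-0.067,-0.22,0],"rotation":[0.005,0,0]},{"slide":[-0.1,-0.34,0],"rotation":[0.012,0,0.002]},{"slide":[-0.137,-0.46,0],"rotation":[0.02,0,0.003]},{"slide":[-0.175,-0.58,0],"rotation":[0.028,0,0.004]},{"slide":[-0.21,-0.7,0],"rotation":[0.036,0.003,0.005]},{"slide":[-0.24,-0.8,-0.04],"rotation":[0.042,0.005,0.006]},{"slide":[-0.268,-0.894,-0.09],"rotation":[0.044,0.0053,0.0062]},{"slide":[-0.268,-0.894,-0.09],"rotation":[0.044,0.0053,0.0062]},{"slide":[-0.268,-0.894,-0.09],"rotation":[0.044,0.0053,0.0062]}]}}

```text
time: 5.3
ee_pos: [0.5597, -0.1911, 0.3171]
ee_rot: [[0.991, 0.125, -0.041], [0.131, -0.953, 0.275], [-0.005, -0.278, -0.961]]
contact_force: [0.1, 0.3, -2.6]
width: 0.0395
```

Call:
{"api": "drive_tool", "payload": {"plan": [{"slide":[0.008,-0.06,-0.05],"rotation":[0,0,0]},{"slide":[0.017,-0.125,-0.1],"rotation":[0,0,0]},{"slide":[0.017,-0.125,-0.1],"rotation":[0,0,0]},{"slide":[0.017,-0.125,-0.1],"rotation":[0,0,0]}]}}

```text
time: 5.7
ee_pos: [0.5677, -0.2391, 0.2789]
ee_rot: [[0.991, 0.129, -0.039], [0.135, -0.952, 0.273], [-0.002, -0.276, -0.961]]
contact_force: [0.1, 0.6, -2.7]
width: 0.0393
```

Run:
```python
from wp import *; from h import *
s=r.state(); p0,R0=s['ee_pos'],s['ee_rot']; print(p0.round(4),s['contact_force'].round(1),s['width'])
p,R=target(16,-.004,.006); print(*step(p0,R0,p,R))
a=grab('side'); b=grab('top'); save(a,'pics/s3.png'); save(b,'pics/t3.png')
A=a['color'][60:200,260:420]; B=b['color'][50:250,350:560]
cv2.imwrite('pics/c3.png',np.hstack([cv2.resize(A,(400,350)),cv2.resize(B,(368,350))])[...,::-1])
for n,g in(('s',a),('t',b)):
    w=cloud(g); hsv=cv2.cvtColor(g['color'],cv2.COLOR_RGB2HSV); H,S=hsv[...,0].astype(int),hsv[...,1]
    q=(w-STOP)@Z; m=((H<8)|(H>172))&(S>110)&(abs(q[...,0])<.05)&(q[...,1]>-.14)&(q[...,1]<.02)&(q[...,2]>.03)
    P=q[m]; print(n,len(P))
    if len(P)>20:
        k=np.polyfit(P[:,2],P[:,1],1); print('tilt',np.degrees(np.arctan(-k[0])),'x',np.percentile(P[:,0],[2,50,98]).round(4),'z',P[:,2].min(),P[:,2].max(),'y at z.1',np.polyval(k,.1))
    wl=(S<70)&(abs(q[...,0])<.09)&(q[...,1]<-.07)&(q[...,1]>-.1)&(q[...,2]<.17)&(q[...,2]>.02)&(abs(q[...,0])>.03)
    P=q[wl]; print(' wall z98',np.percentile(P[:,2],98),'y face',np.percentile(P[:,1],[50,90]))
```

```text
[ 0.5677 -0.2391  0.2789] [ 0.1  0.6 -2.7] 0.039282743548112516
[-0.006   0.0376 -0.1337] [-0.     -0.0003 -0.0002]
s 797
tilt 15.50137203681984 x [-0.0194 -0.0016  0.0183] z 0.07418290160908336 0.31021649970377396 y at z.1 -0.029807335392455434
 wall z98 0.16301294471385455 y face [-0.07928831 -0.07645655]
t 1954
tilt 14.770779123868572 x [-0.0189 -0.0015  0.0201] z 0.06693749913375996 0.4623837859184874 y at z.1 -0.031199261677709186
 wall z98 0.16112302996320035 y face [-0.07890582 -0.07744761]
```

View pics/c3.png

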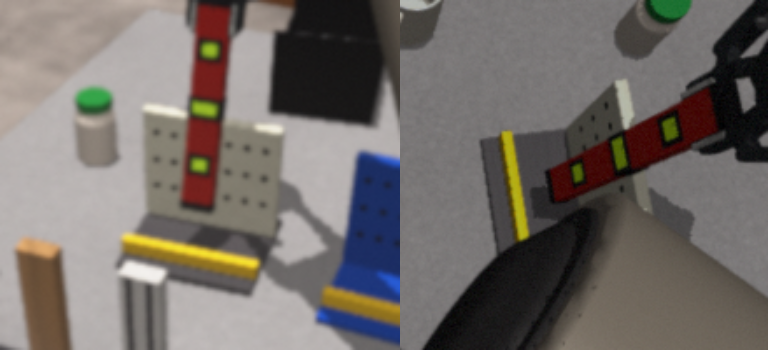

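The crop shows the tilted level hanging over the base, centred on the wall (x about -1.5 mm), between the strip and the wall. The measured front face agrees with the model to 1 mm. Lowering.

Call:
{"api": "drive_tool", "payload": {"plan": [{"slide":[-0.002,0.012,-0.045],"rotation":[0,0,0]},{"slide":[-0.004,0.025,-0.09],"rotation":[0,0,0]},{"slide":[-0.006,0.038,-0.134],"rotation":[0,0,0]},{"slide":[-0.006,0.038,-0.134],"rotation":[0,0,0]}]}}

```text
time: 6.2
ee_pos: [0.5643, -0.2229, 0.2247]
ee_rot: [[0.991, 0.13, -0.041], [0.136, -0.952, 0.274], [-0.004, -0.277, -0.961]]
contact_force: [-0.8, 0.5, -3.5]
width: 0.0398
```

Call:
{"api": "drive_tool", "payload": {"plan": [{"slide":[0,0,-0.005],"rotation":[0,0,0]},{"slide":[0,0,-0.01],"rotation":[0,0,0]},{"slide":[0,0,-0.01],"rotation":[0,0,0]}]}}

```text
time: 6.5
ee_pos: [0.5652, -0.2254, 0.2226]
ee_rot: [[0.991, 0.129, -0.037], [0.134, -0.953, 0.271], [-0.0, -0.274, -0.962]]
contact_force: [0.6, -0.6, -3.8]
width: 0.0396
```

Call:
{"api": "drive_tool", "payload": {"plan": [{"slide":[0,0,-0.004],"rotation":[0,0,0]},{"slide":[0,0,-0.008],"rotation":[0,0,0]},{"slide":[0,0,-0.008],"rotation":[0,0,0]}]}}

```text
time: 6.8
ee_pos: [0.5651, -0.2255, 0.2192]
ee_rot: [[0.991, 0.129, -0.037], [0.134, -0.953, 0.272], [-0.0, -0.274, -0.962]]
contact_force: [-0.0, -0.6, 0.8]
width: 0.0396
```

Call:
{"api": "drive_tool", "payload": {"plan": [{"slide":[0,0,-0.0025],"rotation":[0,0,0]},{"slide":[0,0,-0.005],"rotation":[0,0,0]},{"slide":[0,0,-0.005],"rotation":[0,0,0]}]}}

```text
time: 7.1
ee_pos: [0.5651, -0.2258, 0.219]
ee_rot: [[0.991, 0.129, -0.036], [0.134, -0.953, 0.271], [0.001, -0.273, -0.962]]
contact_force: [-1.8, -2.2, 11.5]
width: 0.0394
```

Base contact (Fz rose from -3 to +11.5). Now I'll slide the foot toward the stop.

Call:
{"api": "drive_tool", "payload": {"plan": [{"slide":[-0.0007,0.005,0.002],"rotation":[0,0,0]},{"slide":[-0.0013,0.01,0.003],"rotation":[0,0,0]},{"slide":[-0.0013,0.01,0.003],"rotation":[0,0,0]}]}}

```text
time: 7.4
ee_pos: [0.5647, -0.2227, 0.2197]
ee_rot: [[0.991, 0.129, -0.035], [0.134, -0.954, 0.268], [0.001, -0.27, -0.963]]
contact_force: [-1.4, -4.6, 7.9]
width: 0.0393
```

Call:
{"api": "drive_tool", "payload": {"plan": [{"slide":[-0.0007,0.005,0],"rotation":[0,0,0]},{"slide":[-0.0013,0.0075,0],"rotation":[0,0,0]},{"slide":[-0.0013,0.0075,0],"rotation":[0,0,0]}]}}

```text
time: 7.7
ee_pos: [0.5644, -0.22, 0.2203]
ee_rot: [[0.991, 0.129, -0.034], [0.133, -0.954, 0.268], [0.002, -0.27, -0.963]]
contact_force: [-0.7, -4.7, 10.3]
width: 0.0397
```

Run:
```python
from wp import *; from h import *
s=r.state(); p0,R0=s['ee_pos'],s['ee_rot']; print(p0.round(4),s['contact_force'].round(1),s['moment'].round(2))
A=R0[:,2]; foot=p0+A*.215; print('foot in stand',((foot-STOP)@Z).round(4),'tilt',np.degrees(np.arcsin((A@Z)[1])))
g=grab('side'); w=cloud(g); hsv=cv2.cvtColor(g['color'],cv2.COLOR_RGB2HSV); H,S=hsv[...,0].astype(int),hsv[...,1]
q=(w-STOP)@Z; m=((H<8)|(H>172))&(S>110)&(abs(q[...,0])<.05)&(q[...,1]>-.14)&(q[...,1]<.02)&(q[...,2]>.03)&(q[...,2]<.25)
P=q[m]; k=np.polyfit(P[:,2],P[:,1],1); print('tilt',np.degrees(np.arctan(-k[0])),'x',np.percentile(P[:,0],[2,98]),'corner y',np.polyval(k,.006))
```

```text
[ 0.5644 -0.22    0.2203] [-0.7 -4.7 10.3] [-0.91  0.56  0.19]
foot in stand [ 0.0001 -0.0107  0.0032] tilt 15.652827477695785
tilt 14.10797045456319 x [-0.01978191  0.01769022] corner y -0.00668353107911528
```

Call:
{"api": "drive_tool", "payload": {"plan": [{"slide":[0,0,0.003],"rotation":[0,0,0]},{"slide":[-0.0007,0.005,0.003],"rotation":[0,0,0]},{"slide":[-0.0015,0.01,0.003],"rotation":[0,0,0]},{"slide":[-0.0015,0.01,0.003],"rotation":[0,0,0]}]}}

```text
time: 8.15
ee_pos: [0.5638, -0.2155, 0.2208]
ee_rot: [[0.991, 0.129, -0.035], [0.134, -0.954, 0.268], [0.001, -0.271, -0.963]]
contact_force: [-0.4, -4.8, 9.5]
width: 0.0393
```

```bash
cat > chk.py <<'E'
from wp import *; from h import *
s=r.state(); p0,R0=s['ee_pos'],s['ee_rot']; print(s['time'],p0.round(4),s['contact_force'].round(1),s['moment'].round(2),s['width'])
A=R0[:,2]; foot=p0+A*.215; print('tool foot in stand',((foot-STOP)@Z).round(4),'tilt',np.degrees(np.arcsin((A@Z)[1])))
for n in('side','top'):
    g=grab(n); w=cloud(g); hsv=cv2.cvtColor(g['color'],cv2.COLOR_RGB2HSV); H,S=hsv[...,0].astype(int),hsv[...,1]
    q=(w-STOP)@Z; m=((H<8)|(H>172))&(S>110)&(abs(q[...,0])<.012)&(q[...,1]>-.14)&(q[...,1]<.02)&(q[...,2]>.03)&(q[...,2]<.19)
    P=q[m]
    if len(P)<30: continue
    k=np.polyfit(P[:,2],P[:,1],1); print(n,len(P),'tilt',np.degrees(np.arctan(-k[0])),'corner y',np.polyval(k,.006))
    save(g,f"pics/{n}_{s['time']:.2f}.png")
E
python3 chk.py
```

```text
8.15 [ 0.5638 -0.2155  0.2208] [-0.4 -4.8  9.5] [-1.02  0.36  0.13] 0.03925180335019232
tool foot in stand [-0.     -0.006   0.0038] tilt 15.70586687371758
side 266 tilt 13.559124770981903 corner y -0.004305047854723321
top 430 tilt 13.356904462802367 corner y -0.004614969907432
```

Call:
{"api": "drive_tool", "payload": {"plan": [{"slide":[0,0,0.004],"rotation":[0,0,0]},{"slide":[-0.0007,0.005,0.004],"rotation":[0,0,0]},{"slide":[-0.0015,0.01,0.004],"rotation":[0,0,0]},{"slide":[-0.0018,0.0125,0.004],"rotation":[0,0,0]},{"slide":[-0.0018,0.0125,0.004],"rotation":[0,0,0]}]}}

```text
time: 8.75
ee_pos: [0.5627, -0.2098, 0.2215]
ee_rot: [[0.991, 0.129, -0.037], [0.134, -0.953, 0.27], [-0.0, -0.273, -0.962]]
contact_force: [-1.0, -3.5, 6.6]
width: 0.0393
```

```bash
python3 chk.py
```

```text
8.75 [ 0.5627 -0.2098  0.2215] [-1.  -3.5  6.6] [-0.99  0.28  0.06] 0.03928443529949909
tool foot in stand [-0.0006  0.0002  0.0046] tilt 15.817337024238759
side 260 tilt 12.828597398517608 corner y -0.0017390838666512466
top 418 tilt 12.721007790395387 corner y -0.001913285717295011
```

Call:
{"api": "drive_tool", "payload": {"plan": [{"slide":[-0.0005,0.004,0.002],"rotation":[0,0,0]},{"slide":[-0.001,0.008,0.002],"rotation":[0,0,0]},{"slide":[-0.0015,0.011,0.002],"rotation":[0,0,0]},{"slide":[-0.0015,0.011,0.002],"rotation":[0,0,0]}]}}

```text
time: 9.25
ee_pos: [0.5621, -0.2053, 0.2222]
ee_rot: [[0.991, 0.129, -0.037], [0.134, -0.953, 0.27], [-0.0, -0.273, -0.962]]
contact_force: [-0.7, -4.3, 7.3]
width: 0.0394
```

```bash
python3 chk.py
```

```text
9.25 [ 0.5621 -0.2053  0.2222] [-0.7 -4.3  7.3] [-1.07  0.3   0.09] 0.03940086118551834
tool foot in stand [-0.0007  0.0048  0.0054] tilt 15.828642542830229
side 263 tilt 11.90459747965108 corner y -0.0012931589387579182
top 395 tilt 11.627183438063604 corner y -0.001639319052333536
```

Over the last 4.5 mm only the level's tilt changed while its foot stayed put, so the foot is at the stop. Now I'll lean it by rotating about the foot's lower corner.

```bash
cat > arc.py <<'E'
from wp import *; from h import r
s=r.state(); p=(s['ee_pos']-STOP)@Z; piv=np.array([0,-.019,0])
for f in (2,4,6,7,8,9):
    Q=Ro.from_euler('x',np.radians(f)).as_matrix(); d=Z@(Q@(np.array([0,*p[1:]])-piv)+piv-np.array([0,*p[1:]]))
    print(f,(d/.4).round(4),(Z[:,0]*f/360).round(4))
E
python3 arc.py
```

```text
2 [ 0.0025 -0.0183 -0.0034] [0.0055 0.0007 0.    ]
4 [ 0.0049 -0.0365 -0.0074] [0.011  0.0015 0.    ]
6 [ 0.0074 -0.0545 -0.012 ] [0.0165 0.0022 0.    ]
7 [ 0.0086 -0.0634 -0.0146] [0.0193 0.0026 0.    ]
8 [ 0.0098 -0.0723 -0.0173] [0.022 0.003 0.   ]
9 [ 0.011  -0.0812 -0.0202] [0.0248 0.0033 0.    ]
```

Call:
{"api": "drive_tool", "payload": {"plan": [{"slide":[0.0025,-0.0183,-0.0034],"rotation":[0.0055,0.0007,0]},{"slide":[0.0049,-0.0365,-0.0074],"rotation":[0.011,0.0015,0]},{"slide":[0.0074,-0.0545,-0.012],"rotation":[0.0165,0.0022,0]},{"slide":[0.0074,-0.0545,-0.012],"rotation":[0.0165,0.0022,0]},{"slide":[0.0074,-0.0545,-0.012],"rotation":[0.0165,0.0022,0]}]}}

```text
time: 9.85
ee_pos: [0.5651, -0.2268, 0.2176]
ee_rot: [[0.991, 0.124, -0.05], [0.134, -0.919, 0.371], [0.0, -0.374, -0.927]]
contact_force: [0.0, -3.5, 9.2]
width: 0.0395
```

```bash
python3 chk.py
```

```text
9.85 [ 0.5651 -0.2268  0.2176] [ 0.  -3.5  9.2] [-0.17  0.33  0.17] 0.0394781965191366
tool foot in stand [-0.0005  0.0048  0.0082] tilt 21.967552362773933
side 280 tilt 17.777648381958542 corner y -0.0015903852381867858
top 471 tilt 17.505097775769915 corner y -0.0017514924404021673
```

Call:
{"api": "drive_tool", "payload": {"plan": [{"slide":[0.0013,-0.009,-0.002],"rotation":[0,0,0]},{"slide":[0.002,-0.014,-0.0035],"rotation":[0,0,0]},{"slide":[0.0025,-0.018,-0.0045],"rotation":[0,0,0]},{"slide":[0.0025,-0.018,-0.0045],"rotation":[0,0,0]}]}}

```text
time: 10.35
ee_pos: [0.566, -0.2329, 0.2158]
ee_rot: [[0.991, 0.125, -0.051], [0.135, -0.918, 0.372], [-0.0, -0.375, -0.927]]
contact_force: [-0.3, -1.7, 9.5]
width: 0.0395
```

```bash
python3 chk.py
```

```text
10.35 [ 0.566  -0.2329  0.2158] [-0.3 -1.7  9.5] [0.53 0.29 0.08] 0.03948555868824841
tool foot in stand [-0.0006 -0.0011  0.0065] tilt 22.052803362194396
side 280 tilt 19.45547926521867 corner y -0.00098944920984488
top 479 tilt 19.088171257557804 corner y -0.0017715744154315621
```

Call:
{"api": "drive_tool", "payload": {"plan": [{"slide":[0.0008,-0.005,-0.0012],"rotation":[0,0,0]},{"slide":[0.001,-0.008,-0.002],"rotation":[0,0,0]},{"slide":[0.001,-0.008,-0.002],"rotation":[0,0,0]}]}}

```text
time: 10.75
ee_pos: [0.5664, -0.2357, 0.2149]
ee_rot: [[0.991, 0.125, -0.051], [0.135, -0.918, 0.373], [-0.0, -0.376, -0.927]]
contact_force: [-1.4, -0.2, 8.1]
width: 0.0391
```

```bash
python3 chk.py; python3 -c "
import cv2,glob,os
f=max(glob.glob('pics/side_*.png'),key=os.path.getmtime);t=max(glob.glob('pics/top_*.png'),key=os.path.getmtime)
a=cv2.imread(f)[60:200,270:410];b=cv2.imread(t)[70:230,380:540]
import numpy as np;cv2.imwrite('pics/c4.png',np.hstack([cv2.resize(a,(400,400)),cv2.resize(b,(400,400))]))"
```

```text
10.75 [ 0.5664 -0.2357  0.2149] [-1.4 -0.2  8.1] [0.68 0.33 0.04] 0.03909358965919701
tool foot in stand [-0.0006 -0.0037  0.0057] tilt 22.1035030230256
side 283 tilt 19.884818578763205 corner y -0.0016542475466194142
top 474 tilt 19.74939973087738 corner y -0.001838065044106242
```

View pics/c4.png

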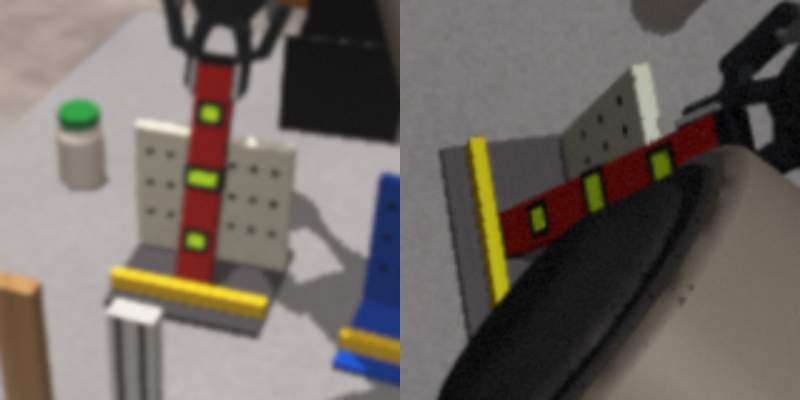

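The foot sits tight behind the yellow strip and the level's face is on the wall edge, at a tilt of about 20°. I'll nudge once more to confirm contact, then release.

Call:
{"api": "drive_tool", "payload": {"plan": [{"slide":[0.0005,-0.004,-0.001],"rotation":[0,0,0]},{"slide":[0.0005,-0.004,-0.001],"rotation":[0,0,0]},{"slide":[0.0005,-0.004,-0.001],"rotation":[0,0,0]}]}}

```text
time: 11.15
ee_pos: [0.5664, -0.2359, 0.2148]
ee_rot: [[0.991, 0.126, -0.052], [0.136, -0.917, 0.375], [-0.001, -0.378, -0.926]]
contact_force: [-1.8, 4.8, 10.1]
width: 0.0399
```

```bash
python3 chk.py
```

```text
11.15 [ 0.5664 -0.2359  0.2148] [-1.8  4.8 10.1] [1.28 0.35 0.05] 0.039871189931749644
tool foot in stand [-0.0007 -0.0035  0.0058] tilt 22.233310024104256
side 277 tilt 19.755395878222146 corner y -0.0020135396571498666
top 466 tilt 19.86362503186708 corner y -0.0018117946666156462
```

Wall contact is confirmed: the position stalled and Fy rose to +4.8 N. Releasing.

Call:
{"api": "drive_tool", "payload": {"plan": [{"slide":[0,0,0],"rotation":[0,0,0]},{"slide":[0,0,0],"rotation":[0,0,0]},{"slide":[0,0,0],"rotation":[0,0,0]},{"slide":[0,0,0],"rotation":[0,0,0]},{"slide":[0,0,0],"rotation":[0,0,0]},{"slide":[0,0,0],"rotation":[0,0,0]},{"slide":[0,0,0],"rotation":[0,0,0]}], "fingers": 1}}

```text
time: 11.95
ee_pos: [0.5665, -0.2386, 0.2135]
ee_rot: [[0.991, 0.124, -0.051], [0.134, -0.919, 0.37], [-0.001, -0.374, -0.928]]
contact_force: [-0.1, -1.5, -0.4]
width: 0.0857
```

```bash
python3 chk.py
python3 - <<'E'
from h import r
print((-r.state()['ee_rot'][:,2]*.14/.4).round(4))
E
```

```text
11.95 [ 0.5665 -0.2386  0.2135] [-0.1 -1.5 -0.4] [-0.2  -0.07  0.06] 0.08570212496273064
tool foot in stand [-0.001  -0.0072  0.0041] tilt 21.949721842486312
side 280 tilt 20.237642452764955 corner y -0.0007478729364686595
top 465 tilt 19.92715246971849 corner y -0.0013305428123707756
[ 0.0179 -0.1296  0.3246]
```

Call:
{"api": "drive_tool", "payload": {"plan": [{"slide":[0.002,-0.012,0.03],"rotation":[0,0,0]},{"slide":[0.004,-0.03,0.08],"rotation":[0,0,0]},{"slide":[0.009,-0.063,0.16],"rotation":[0,0,0]},{"slide":[0.013,-0.096,0.24],"rotation":[0,0,0]},{"slide":[0.018,-0.13,0.325],"rotation":[0,0,0]},{"slide":[0.018,-0.13,0.4],"rotation":[0,0,0]},{"slide":[0.018,-0.13,0.4],"rotation":[0,0,0]},{"slide":[0.018,-0.13,0.4],"rotation":[0,0,0]}]}}

```text
time: 12.85
ee_pos: [0.5738, -0.2908, 0.3735]
ee_rot: [[0.991, 0.124, -0.05], [0.134, -0.919, 0.37], [-0.0, -0.373, -0.928]]
contact_force: [-0.5, 0.2, -0.7]
width: 0.0855
```

```bash
python3 chk.py
python3 - <<'E'
from h import *
save(grab('side'),'pics/final.png')
E
```

```text
12.85 [ 0.5738 -0.2908  0.3735] [-0.5  0.2 -0.7] [-0.15 -0.04 -0.  ] 0.08552242321990451
tool foot in stand [-0.0006 -0.06    0.1641] tilt 21.89990375231172
side 286 tilt 20.02970365039656 corner y -0.0010583152661183084
top 508 tilt 20.00895770272114 corner y -0.0011248346992119523
```

View pics/final.png

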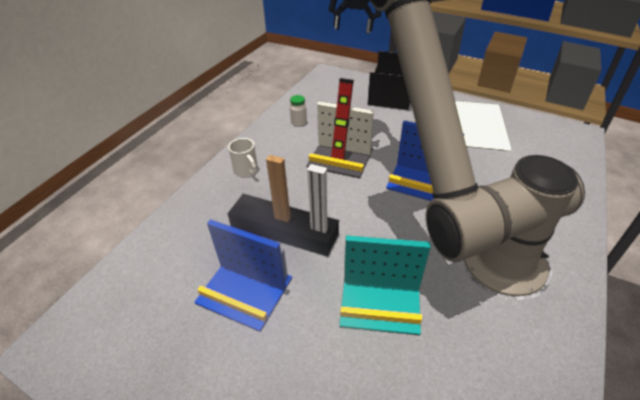

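The level leans at (341,118) in the middle of the grey stand. The batten (278,188) and profile (318,198) still stand in the block, and the gripper is clear.

```bash
python3 -c "
from cell import r
print(r.sign_off())"
```

```text
the job is handed in; nothing more can be done
None
```

The red spirit level is out of the black slot block and leaning in the dark grey stand. I set its foot down on the base and slid it against the yellow stop. I then tipped it onto the wall edge, released it and backed off before handing in at about 13 s.

**Last checks, after letting go:**
- **Lean:** both cameras read 20.0°, with the foot corner about 1 mm from my estimate of the stop face, which is within the calibration error.
- **Position:** the level is near the middle of the wall; I last measured about 1.5 mm off centre, before lowering it.
- **Bystanders:** the aluminium profile and wooden batten are still standing in the block, and nothing else was moved.
- **Gripper:** it is open and clear of everything.

**One deviation:** while I slid the foot to the stop, the level turned about 4° in the gripper. I corrected this before release. The forces I read stayed at about 12 N or below.

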